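Set the drying case's door stay to its middle hole

TASK

The glazed door of the teaware drying case is held almost shut by the stay on top of the case. Lift the stay clear of its pin by the black knob, swing the door further open with it, and drop the middle one of the stay's three round holes over the pin so that the bar lies flat again, fully down; then let go. Be gentle: never force the bar down on the pin, and leave the cup and jar on the case and the brush beside it where they are.

Things in the scene. Friction and masses are not known exactly. Their poses are not given: they have to be found in the camera images.
- case: Low wooden drying case for teaware with a glazed door, fixed: 276 mm deep (its x) by 250 mm wide (its y) by 150 mm high. Origin at the centre of its underside, on the table; local -x is its front, where the door hangs. The flat top (150 mm above the table) carries the foot plate and, on its back half, the cup and the jar.
- door (a joint): Opening angle of the door about its upright hinge, rad: 0 = shut, growing as the door's free edge swings out to the front (-x of the case); at most 1.2. It moves stiffly (about 0.12 N m) and stays where it is left. It starts at about 0.12; with hole_2 on the pin it reads about 0.57 to 0.71.
- hinge (a point): Point on the door's upright hinge axis, 156 mm above the table: in the case frame at x -150, y +110 mm. Its axes turn with the door.
- pivot (a point): Where the stay is joined to the door's top edge: 130 mm from the hinge axis (towards the case's -y when shut), 156 mm above the table. The stay swivels sideways and tips up about this point (up to 0.8 rad; let go, it drops by its own weight). Moving the knob along the stay swings the door.
- stay: Flat steel bar, 229 x 26 x 5 mm, about 0.22 kg, level across the case top. Origin at pivot, in the plane of its underside; x runs along the bar to the knob, z up. From the door outwards: a long slot (31 x 12.5 mm, centre at x 80), three round through holes 12.5 mm wide (x 114, 144, 174), a black ball knob (x 205). It starts flat, the pin in the slot.
- knob (a point): Centre of the stay's black ball knob, 24 mm in diameter, on a 10 mm stem: at x 205 mm along the stay and 38 mm above the bar's underside. Grip it here; the ball lets the bar tip between the fingers.
- slot (a point): Centre of the long slot, in the plane of the bar's underside, 80 mm from the pivot.
- hole_1 (a point): Centre of the round hole next to the slot, in the plane of the bar's underside, 114 mm from the pivot.
- hole_2 (a point): Centre of the middle one of the three round holes, in the plane of the bar's underside, 144 mm from the pivot. This is the one to use.
- hole_3 (a point): Centre of the round hole nearest the knob, in the plane of the bar's underside, 174 mm from the pivot.
- foot: Steel foot plate on the case top, 76 x 50 x 6 mm, axes along the case's; it carries the pin, steel, 9 mm in diameter with a domed tip, standing 10.5 mm up from the plate. Origin at the centre of the plate's underside: in the case frame x -86, y -19, z 150 mm. The stay must not press on pin or plate with more than 25 N.
- mark (a point): Centre of the plate's upper face (156 mm above the table), axes along the case's. The pin is clamped up to 8 mm either way from here along the case's x; its exact place is not measured: find it by eye or by feel, resting the bar lightly on the tip (10.5 mm up) and shifting it along until the hole drops over. Within about 3 mm of the pin's axis the hole slips over the dome.
- cup: Bystander: white handleless cup, 66 mm wide, 50 mm high, standing on the back half of the case top; origin at its underside.
- jar: Bystander: cream lidded jar, 60 mm wide, 60 mm high, also on the back half of the case top; origin at its underside.
- brush: Bystander: flat brush with wooden handle, 170 mm long, lying on the table beside the case; origin at its middle.

How it is judged (in metres and radians):
On the way:
1. the stay is lifted clear of the pin (slot centre more than 12 mm above the foot plate) (z of slot in the frame of mark above 0.012 m), for 0.1 s.
At the end, for the whole second after the job is handed in: The middle round hole is over the pin: its centre within 11.5 mm of the mark along the pin's line of adjustment and 4 mm across it, the bar flat on the foot plate (hole and slot centres less than 3 mm above it), door and stay at rest, nothing held (x of hole_2 in the frame of mark between -0.0115 and 0.0115 m and y of hole_2 in the frame of mark between -0.004 and 0.004 m and z of each of hole_2, slot in the frame of mark below 0.003 m and angular speed of stay below 0.1 rad/s and velocity of joint door between -0.05 and 0.05 rad/s); the robot touches nothing.
It fails at once if the stay presses on the pin or foot plate with more than 25 N (contact force between stay and foot above 25 N).
It fails at once if a bystander (cup, jar or brush) is moved more than 30 mm (distance of any of cup, jar, brush from where it was at the start of the episode above 0.03 m).
It also fails if it takes over 45 s, if anything falls off the work surface, if the arm or the gripper's body presses on something with over 40 N, if the wrist force passes 120 N, or if a joint passes its speed limit or range.

ROBOT

A 6-joint arm with a two-finger parallel gripper is mounted at the origin on the work surface. World frame = base frame: x ahead of the robot, y to its left, z up, the work surface at z = 0. Lengths are in m, angles in degrees, forces in N, time in s.
With the tool pointing down it reaches from about 0.35 to 0.775 m from the base axis. Payload 5.5 kg.
Tool frame: the origin (TCP) lies at the very end of the fingers, on their centre line; the grasp point (between the pads) lies 19 mm behind it; z points along the fingers, x is the direction in which the jaws open and shut, and the axes are right-handed (so a half turn about z gives the same grasp; the last joint's range is limited). The gripper opens to 85 mm and grips with 20 to 120 N. Pads are 22 mm wide; open, the fingers measure 114 mm over their backs; the gripper's body (76 mm by 85 mm) begins 54 mm behind the grasp point. The pads swing forward as they close: fully open they stand 13 mm farther back than shut.
Start: joints at [-74.347, 17.945, 2.641, 74.691, 0, 82.002], TCP at [0.231, -0.527, 0.198] pointing down, gripper open.
Joint ranges: [-158.12, 158.12], [-49.38, 96.58], [-58.88, 72.47], [-126.05, 133.96], [-84.25, 85.87], [-180, 180]. Speed limits (degrees/s): [147.25, 147.25, 180, 180, 180, 180].

INTERFACE

Orientations are given as a 3x3 rotation matrix whose columns are the frame's x, y, z axes.
In Python, from rig import arm gives the robot as it stands.
- The arm moves only by the tool arm_command, never from a script. Its argument "increments" is a list of rows, each a list of 5 numbers: the opening, from 0 (shut) to 1 (fully open), then the shift along the tool's x, y, z in mm, then the turn about the tool's z in degrees. In form: [[hand, tx, ty, tz, yaw], ...]. A call has exactly 8 rows; each row is the pose to reach, as a shift and turn from the pose measured when the call began, along the tool's axes at that moment; what a row does not reach only later rows make up. A row lasts 1/10 s, in which the tool goes at most 50 mm and 8.59 degrees, less where a joint would pass 70% of its speed; a pose out of reach is approached as far as the arm can. A call with a gripper value outside its range is refused whole. The fingers move at their own pace and stop on an object; the grip force is fixed at half the most. Time passes only in rows, so rows that repeat a pose let the fingers close, or fill a call up. It gives the time, the measured TCP pose, the force and the opening at its end, in the units of the state.
- arm.state(): the state, without advancing time (a new reading comes with each control period).
- arm.camera(name): name is "side" or "top" or "wrist"; returns (picture, depth): 480x640x3 uint8, red, green, blue; 480x640 float32, m along the optical axis (not along the pixel's ray), 0 where there is no reading.
- arm.camera_params(name): a dict with "mtx" (3x3 intrinsics, pixels), "dist_coeffs" ([k1, k2, p1, p2, k3] as OpenCV has them; the pictures are not rectified), "extrinsics" (4x4, takes a point from camera to world coordinates). Camera axes: x right, y down, z forward; pixel columns grow to the right and rows downward; lengths in m; the calibration is good to about 2 mm. A picture is of the moment at which its call begins: read the wrist's pose just before it. camera_params takes no time and is no camera call; for the wrist camera it gives the pose at the moment of the call.
- arm.sign_off(): hands the job in, once; it reports no verdict.
The state is a dict: "t": time; "q": joint angles; "dq": joint speeds; "tau": joint torques, N m; "tcp_pos": TCP position; "orientation": TCP orientation; "force": force on the tool from outside, world axes, zero at the start; "torque": the same for the moment, N m; "opening": finger opening in m.
Only numpy, scipy, OpenCV 4.12 (cv2) and the standard library are available. Lean on these libraries where they do the work, as an engineer would, in place of code of your own. Each camera call takes 0.05 s, during which the arm holds its last target. There are 200 camera calls.

## Working session

There is one attempt and no reset: what is moved stays moved. The work goes in short steps, Python scripts to look and compute and a tool call to move; the robot and the scene stay as the last step left them, time stands still between calls to the robot, and variables do not carry over. Pictures are saved under pics/ and viewed, about 8 in all and at most 12, crops included, and the job is handed in when it is done.

Besides the shell and the picture viewer there is one more tool, called after ">>>" as name(argument=value, ...) on one line, values as JSON. arm_command: Moves the arm, as the interface text tells. Its arguments: {"type":"object","properties":{"increments":{"type":"array","items":{"type":"array","items":{"type":"number"}}}},"required":["increments"]}

```bash
mkdir -p pics; cat > h.py <<'E'
import numpy as np, cv2
from rig import arm
def snap(n,f=None):
    P=arm.camera_params(n); im,d=arm.camera(n)
    if f: cv2.imwrite('pics/'+f,im[:,:,::-1])
    return P,im,d
def ray(P,uv,z):
    K=np.array(P['mtx']);D=np.array(P['dist_coeffs']);E=np.array(P['extrinsics'])
    p=cv2.undistortPoints(np.array(uv,float).reshape(-1,1,2),K,D).reshape(-1,2)
    r=np.c_[p,np.ones(len(p))]@E[:3,:3].T;o=E[:3,3]
    return o+r*((z-o[2])/r[:,2])[:,None]
def proj(P,X):
    E=np.linalg.inv(np.array(P['extrinsics']))
    return cv2.projectPoints(np.array(X,float).reshape(-1,3),cv2.Rodrigues(E[:3,:3])[0],E[:3,3],np.array(P['mtx']),np.array(P['dist_coeffs']))[0].reshape(-1,2)
E
python3 - <<'E'
from h import *
a=snap('top','top0.png')[1];b=snap('side','side0.png')[1]
s=arm.state();print(s)
print(arm.camera_params('top'),arm.camera_params('side'))
E
```

```text
{'t': 0.1, 'q': array([-7.43464762e+01,  1.79886612e+01,  2.58535402e+00,  7.46917679e+01,
       -2.36351085e-03,  8.20008693e+01]), 'dq': array([-0.09944034, -0.11715985,  0.1312149 ,  0.02080323,  0.05973507,
        0.0202954 ]), 'tau': array([ 2.47364129e-03, -4.81724131e+01,  2.99244887e+01,  1.27204732e-02,
       -1.02056022e-04,  2.05535109e-06]), 'tcp_pos': array([ 0.23052005, -0.52621864,  0.19738999]), 'orientation': array([[ 4.01190626e-01, -9.15994456e-01, -4.87452108e-04],
       [-9.15993102e-01, -4.01190877e-01,  1.58669771e-03],
       [-1.64896765e-03, -1.90065481e-04, -9.99998622e-01]]), 'force': array([ 0.17449142, -0.05240121,  0.72469185]), 'torque': array([0.00146921, 0.02561665, 0.03701957]), 'opening': 0.08501118618308902}
{'mtx': array([[535.02322698,   0.        , 321.43484507],
       [  0.        , 535.02322698, 229.940599  ],
       [  0.        ,   0.        ,   1.        ]]), 'dist_coeffs': array([-0.12792566,  0.        ,  0.        ,  0.        ,  0.        ]), 'extrinsics': array([[ 0.00876543, -0.98506682,  0.17194921,  0.44976106],
       [-0.99982069, -0.01152013, -0.01502908,  0.04467859],
       [ 0.01678552, -0.17178665, -0.98499116,  0.8719669 ],
       [ 0.        ,  0.        ,  0.        ,  1.        ]])} {'mtx': array([[464.4545978 ,   0.        , 326.35139477],
       [  0.        , 464.4545978 , 245.52768722],
       [  0.        ,   0.        ,   1.        ]]), 'dist_coeffs': array([-0.12244962,  0.        ,  0.        ,  0.        ,  0.        ]), 'extrinsics': array([[ 0.91456219, -0.1909833 ,  0.3565128 ,  0.38044675],
       [-0.40424258, -0.45955499,  0.79082055, -0.48101702],
       [ 0.01280372, -0.86737223, -0.4974952 ,  0.46741896],
       [ 0.        ,  0.        ,  0.        ,  1.        ]])}
```

View pics/top0.png

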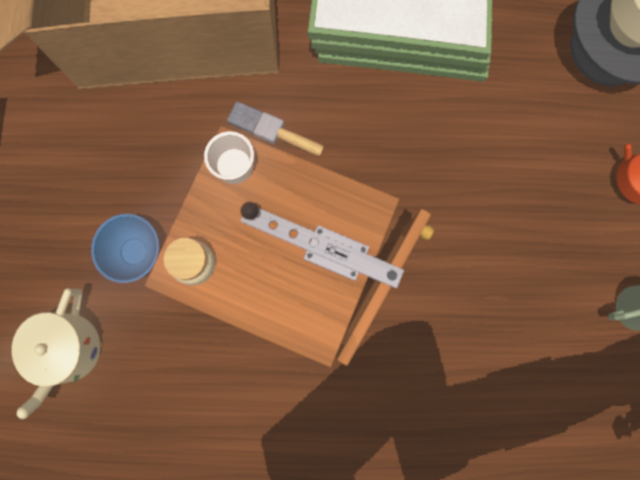

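View pics/side0.png

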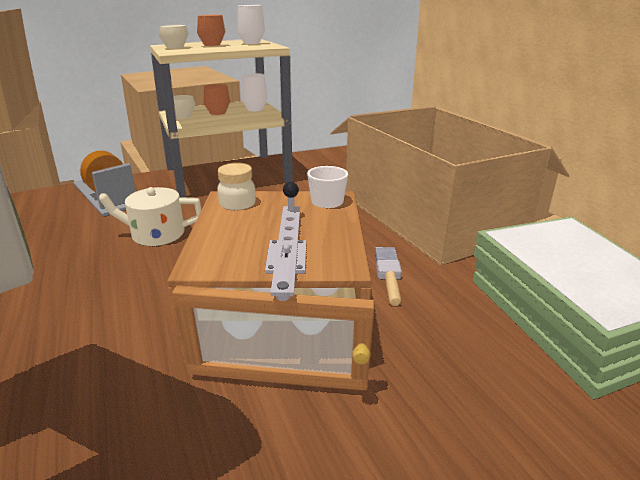

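The top view shows the knob at (250,211), the pivot bolt at (392,275), the foot plate around (337,252), and case corners near (398,200), (222,128), (147,285) and (333,366). The hinge is at the lower door end (~(343,360)). The side view confirms this, with the pin in the slot. Next I'll take an enlarged crop.

```bash
python3 - <<'E'
from h import *
im=cv2.imread('pics/top0.png')
cv2.imwrite('pics/c1.png',cv2.resize(im[195:295,235:415],None,fx=4.4,fy=4.4,interpolation=cv2.INTER_CUBIC))
P=arm.camera_params('top')
c=ray(P,[(398,200),(222,128),(147,285),(333,366)],.15)
print(c, [np.linalg.norm(c[i]-c[(i+1)%4]) for i in range(4)])
print(ray(P,[(250,211)],.156+.038), ray(P,[(392,275)],.163))
E
```

```text
[[ 0.61931971 -0.07249005  0.15      ]
 [ 0.7216928   0.17676233  0.15      ]
 [ 0.49706982  0.27007115  0.15      ]
 [ 0.39325695  0.01675904  0.15      ]] [np.float64(0.2694568630562223), np.float64(0.24323243974097397), np.float64(0.2737592640014676), np.float64(0.24304273820551384)]
[[0.59192326 0.1270465  0.194     ]] [[ 0.51365993 -0.06073867  0.163     ]]
```

View pics/c1.png

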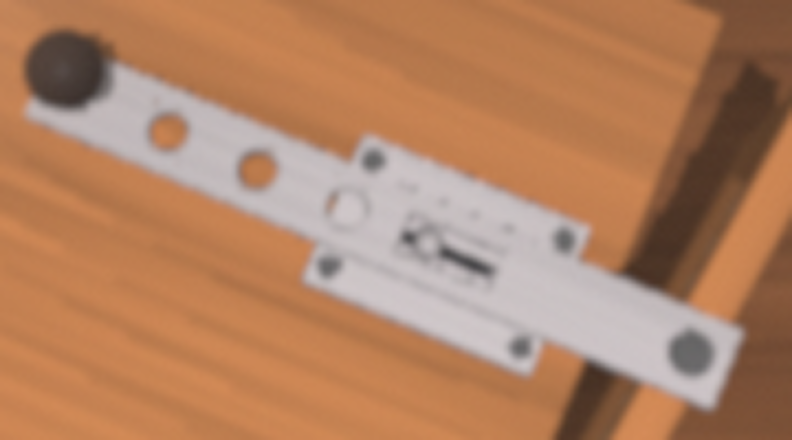

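Crop (×4.4): the pin tip is at (428,240) near the knob end of the slot. The plate screws are at (372,160), (564,240), (520,346) and (329,265), the holes at (348,207), (257,170) and (167,132), the pivot at (690,352) and the knob at (65,69).

```bash
cat > geo.py <<'E'
from h import *
P=arm.camera_params('top')
px=lambda l:(np.array(l,float)+.5)/4.4-.5+np.array([235,195])
sc=ray(P,px([(372,160),(564,240),(520,346),(329,265)]),.1575)
mark=sc.mean(0)[:2]
c=ray(P,[(398,200),(222,128),(147,285),(333,366)],.15)[:,:2]
ex=(c[1]-c[0])+(c[2]-c[3]);
e2=(sc[0]-sc[1]+sc[3]-sc[2])[:2]
holes=ray(P,px([(348,207),(257,170),(167,132)]),.1600)[:,:2]
pin=ray(P,px([(428,240)]),.1665)[0,:2]
piv0=ray(P,px([(690,352)]),.163)[0,:2]
knob0=ray(P,px([(65,69)]),.194)[0,:2]
if __name__=='__main__':
    for v in (ex,e2,knob0-piv0,holes[2]-piv0): print(np.degrees(np.arctan2(v[1],v[0])),np.linalg.norm(v))
    print('mark',mark,'pin',pin,'piv',piv0,'knob',knob0,'holes',holes,np.linalg.norm(holes-piv0,axis=1))
    th=np.arctan2(ex[1],ex[0])
    R=lambda a:np.array([[np.cos(a),-np.sin(a)],[np.sin(a),np.cos(a)]])
    u=(ex/np.linalg.norm(ex)+e2/np.linalg.norm(e2));th=np.arctan2(u[1],u[0])
    C=R(th); print('th',np.degrees(th),'centre from mark',mark-C@[-.086,-.019],'from corners',c.mean(0))
    print('pin in mark frame',C.T@(pin-mark))
    o=mark-C@[-.086,-.019]; H=o+C@[-.150,.110]
    def pivot(a): return H+C@(R(-a)@[0,-.130])
    print('piv check',pivot(.12),'angle est',[ (a,np.linalg.norm(pivot(a)-piv0)) for a in (.08,.12,.16)])
    from scipy.optimize import brentq
    for dx in (-.008,C.T[0]@(pin-mark),.008):
        p=mark+C@[dx,0]
        a=brentq(lambda a:np.linalg.norm(pivot(a)-p)-.144,.3,1.1); v=(p-pivot(a))/.144
        print('pin dx',dx,'door',a,'piv',pivot(a),'knob',pivot(a)+.205*v,'bar',np.degrees(np.arctan2(v[1],v[0])))
E
python3 geo.py
```

```text
67.69324241955941 0.543216086888569
67.60529029955683 0.12719477260596343
67.27557062692652 0.2036655820871247
67.45168075176005 0.17320939416491035
mark [0.54454974 0.01386548] pin [0.54711066 0.01977428] piv [ 0.51417052 -0.0599819 ] knob [0.5928464  0.12787383] holes [[0.55792062 0.04407806]
 [0.56906944 0.07210129]
 [0.58058982 0.09998676]] [0.11288288 0.14303796 0.17320939]
th 67.64926635955811 centre from mark [0.55968082 0.10062982] from corners [0.55783482 0.09777562]
pin in mark frame [ 0.00643874 -0.00012155]
piv check [ 0.51435429 -0.0597446 ] angle est [(0.08, np.float64(0.00549575298488872)), (0.12, np.float64(0.00030013657975280127)), (0.16, np.float64(0.004902156539989208))]
pin dx -0.008 door 0.7101141952872793 piv [ 0.45984685 -0.11214013] knob [0.57609992 0.05670958] bar 55.45257883798627
pin dx 0.006438738510154997 door 0.5874568167304102 piv [ 0.47358061 -0.10405788] knob [0.57809876 0.07229676] bar 59.34652095559971
pin dx 0.008 door 0.5743201272114722 piv [ 0.47499027 -0.10309387] knob [0.57834682 0.07394404] bar 59.723177038267394
```

>>> arm_command(increments=[[0.6,0,0,-45,0],[0.6,0,0,-90,0],[0.6,-30,-40,-100,-8],[0.6,-60,-79,-100,-16],[0.6,-90,-118,-100,-24],[0.6,-120,-157,-100,-32],[0.6,-150,-196,-100,-40],[0.6,-180,-235,-100,-44]])

```text
t: 0.9
tcp_pos: [0.374, -0.2653, 0.2975]
orientation: [[0.926, -0.377, -0.001], [-0.377, -0.926, 0.002], [-0.001, -0.002, -1.0]]
force: [1.6, -0.7, 0.2]
opening: 0.0514
```

```bash
cat > to.py <<'E'
import sys
from h import *
# usage: to.py x y z ang  -> shift in tool axes
s=arm.state();R=s['orientation'];p=s['tcp_pos']
t=np.array([float(v) for v in sys.argv[1:4]])
a=np.degrees(np.arctan2(R[1,0],R[0,0]))
print('t',s['t'],'p',p.round(4),'ang',a.round(2),'F',s['force'].round(2),'op',s['opening'].round(4),'zax',R[:,2].round(3))
print('shift mm',(R.T@(t-p)*1000).round(1),'yaw',(a-float(sys.argv[4])).round(2))
E
python3 to.py 0.593 0.128 0.26 -22.5
```

```text
Traceback (most recent call last):
  File "to.py", line 7, in <module>
    print('t',s['t'],'p',p.round(4),'ang',a.round(2),'F',s['force'].round(2),'op',s['opening'].round(4),'zax',R[:,2].round(3))
                                                                                  ^^^^^^^^^^^^^^^^^^
AttributeError: 'float' object has no attribute 'round'
```

```bash
sed -i "s/s\['opening'\].round(4)/round(s['opening'],4)/" to.py; python3 to.py 0.593 0.128 0.26 -22.5
```

```text
t 0.9 p [ 0.374  -0.2653  0.2975] ang -22.13 F [ 1.65 -0.65  0.17] op 0.0514 zax [-0.001  0.002 -1.   ]
shift mm [  54.8 -446.7   38.1] yaw 0.37
```

>>> arm_command(increments=[[0.6,6,-47,0,0.4],[0.6,12,-94,0,0.4],[0.6,18,-141,0,0.4],[0.6,24,-188,0,0.4],[0.6,30,-235,0,0.4],[0.6,36,-282,0,0.4],[0.6,42,-329,0,0.4],[0.6,47,-375,0,0.4]])

```text
t: 1.7
tcp_pos: [0.5593, 0.0664, 0.2976]
orientation: [[0.924, -0.383, -0.001], [-0.383, -0.924, 0.002], [-0.002, -0.001, -1.0]]
force: [0.3, -0.7, 0.4]
opening: 0.0514
```

```bash
python3 to.py 0.593 0.128 0.25 -22.5; python3 -c "
from h import *
snap('wrist','w1.png')"
```

```text
t 1.7 p [0.5593 0.0664 0.2976] ang -22.51 F [ 0.33 -0.67  0.36] op 0.0514 zax [-0.001  0.002 -1.   ]
shift mm [  7.7 -69.8  47.6] yaw -0.01
```

View pics/w1.png

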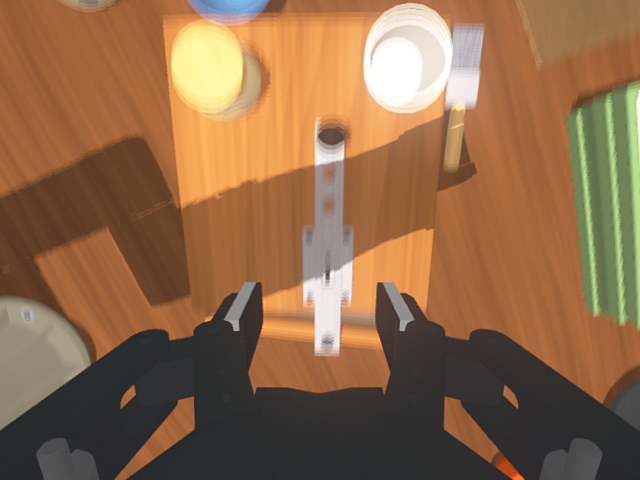

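The wrist view is motion-blurred, but the bar runs straight up the picture between the fingers. The knob is at (330,135), with the cup at (408,60) and the jar at (210,70), and the approach is clear of both. I'll move over the knob.

>>> arm_command(increments=[[0.6,4,-35,0,0],[0.6,7.7,-69.8,0,0],[0.6,7.7,-69.8,20,0],[0.6,7.7,-69.8,47,0],[0.6,7.7,-69.8,47,0],[0.6,7.7,-69.8,47,0],[0.6,7.7,-69.8,47,0],[0.6,7.7,-69.8,47,0]])

```text
t: 2.55
tcp_pos: [0.596, 0.1337, 0.2515]
orientation: [[0.925, -0.379, 0.002], [-0.379, -0.925, 0.006], [-0.0, -0.007, -1.0]]
force: [-0.2, 0.3, 0.1]
opening: 0.0513
```

```bash
python3 to.py 0.593 0.128 0.173 -22.5; python3 -c "
from h import *
P,im,d=snap('wrist','w2.png')
m=((im.max(2)<70)&(np.indices(im.shape[:2])[0]<260)).astype('uint8')
n,l,st,c=cv2.connectedComponentsWithStats(m)
for i in range(1,n):
  if st[i,4]>150: print(st[i],c[i],ray(P,[c[i]],.194)[0])
print(proj(P,[[.593,.128,.194]]))"
```

```text
t 2.55 p [0.596  0.1337 0.2515] ang -22.27 F [-0.18  0.33  0.06] op 0.0513 zax [ 0.002  0.006 -1.   ]
shift mm [-0.6  7.  78.5] yaw 0.23
[304 237  32  23 614] [319.6465798 249.1514658] [0.5956956  0.12935183 0.194     ]
[[316.92479849 252.14657433]]
```

View pics/w2.png

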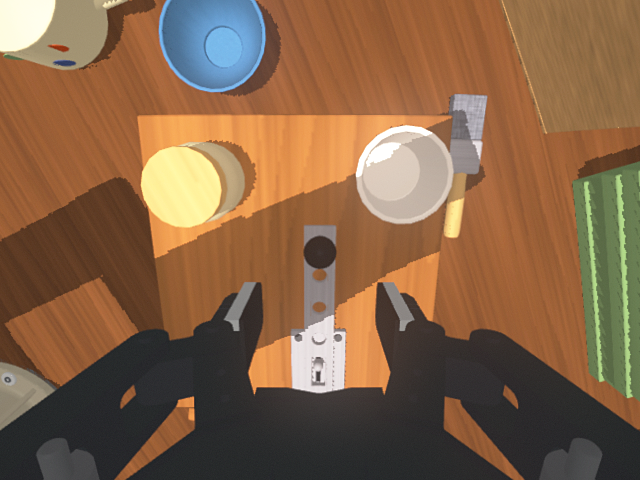

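The wrist view shows the ball at (320,252), centred between the fingers. The cup (405,175) and jar (182,187) are clear of the finger path. In the slot the pin shows at about (318,362), towards the knob end. I'll descend and grip.

>>> arm_command(increments=[[0.6,0.3,6.6,20,0.2],[0.6,0.3,6.6,45,0.2],[0.6,0.3,6.6,65,0.2],[0.6,0.3,6.6,78,0.2],[0.6,0.3,6.6,78,0.2],[0.6,0.3,6.6,78,0.2],[0.6,0.3,6.6,78,0.2],[0.6,0.3,6.6,78,0.2]])

```text
t: 3.4
tcp_pos: [0.5947, 0.1281, 0.1746]
orientation: [[0.924, -0.382, 0.004], [-0.382, -0.924, 0.006], [0.002, -0.007, -1.0]]
force: [-0.3, 1.0, -0.3]
opening: 0.0515
```

```bash
python3 to.py 0.594 0.128 0.173 -22.5
```

```text
t 3.4 p [0.5947 0.1281 0.1746] ang -22.46 F [-0.28  1.   -0.25] op 0.0515 zax [ 0.004  0.006 -1.   ]
shift mm [-0.6  0.4  1.6] yaw 0.04
```

Close on the ball.

>>> arm_command(increments=[[0.4,-0.5,0.4,1.6,0],[0.3,-0.5,0.4,1.6,0],[0.2,-0.5,0.4,1.6,0],[0.2,-0.5,0.4,1.6,0],[0.2,-0.5,0.4,1.6,0],[0.2,-0.5,0.4,1.6,0],[0.2,-0.5,0.4,1.6,0],[0.2,-0.5,0.4,1.6,0]])

```text
t: 4.2
tcp_pos: [0.5941, 0.1279, 0.173]
orientation: [[0.924, -0.382, 0.004], [-0.382, -0.924, 0.006], [0.002, -0.007, -1.0]]
force: [0.5, 0.7, 0.1]
opening: 0.0171
```

```bash
python3 to.py 0.594 0.128 0.173 -22.5
```

```text
t 4.2 p [0.5941 0.1279 0.173 ] ang -22.47 F [0.46 0.69 0.05] op 0.0171 zax [ 0.004  0.006 -1.   ]
shift mm [-0.1 -0.1 -0. ] yaw 0.03
```

The fingers reached 17 mm, which is less than the ball's 24 mm, so the grip needs checking.

```bash
python3 -c "
from h import *
P,im,d=snap('wrist')
a=im[150:400,200:440]
P2,im2,_=snap('side'); k=proj(P2,[[.594,.128,.194]])[0]; print(k)
x,y=k.astype(int); b=im2[y-60:y+65,x-80:x+80]
b=cv2.resize(b,(320,250),interpolation=cv2.INTER_CUBIC)
cv2.imwrite('pics/g1.png',cv2.resize(np.hstack([a,b]),None,fx=1.4,fy=1.4)[:,:,::-1])
print(proj(P,[[.594,.128,.194]]))"
```

```text
[290.03606728 189.7656446 ]
[[317.04578755 285.90838574]]
```

View pics/g1.png

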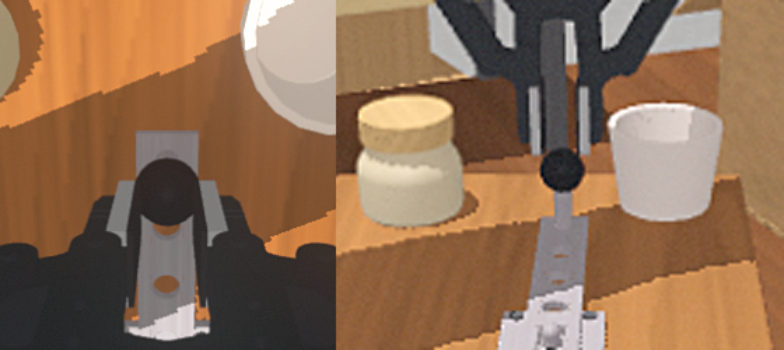

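```bash
python3 -c "
from h import *
s=arm.state();p=s['tcp_pos'];R=s['orientation'];print(p,s['opening'],s['q'].round(1))
pts=[p,p-.019*R[:,2],[.594,.128,.194]]
for n in('wrist','side'):
  P=arm.camera_params(n);print(n,proj(P,pts).round(0),np.array(P['extrinsics']).round(3))
P,im,d=snap('side');Pw,iw,dw=snap('wrist')
# tips depth in wrist view and side view
E=np.array(Pw['extrinsics'])
def pt(P,d,u,v):
  E=np.array(P['extrinsics']);q=cv2.undistortPoints(np.array([[[u,v]]],float),np.array(P['mtx']),np.array(P['dist_coeffs']))[0,0];z=d[v,u];return (E[:3,:3]@(z*np.array([q[0],q[1],1]))+E[:3,3]).round(3)
for u,v in((319,270),(319,286),(284,300),(355,300),(290,285),(348,285)): print('w',u,v,pt(Pw,dw,u,v))
for u,v in((290,190),(281,182),(303,182),(281,175),(303,175),(300,178)): print('s',u,v,pt(P,d,u,v))
"
```

```text
[0.59405479 0.12793651 0.17299755] 0.017042160571281415 [  4.4  21.8   4.6  72.5   0.3 116.9]
wrist [[317. 271.]
 [317. 285.]
 [317. 286.]] [[ 0.924 -0.37  -0.097  0.62 ]
 [-0.383 -0.893 -0.238  0.188]
 [ 0.001  0.257 -0.966  0.35 ]
 [ 0.     0.     0.     1.   ]]
side [[290. 203.]
 [290. 191.]
 [290. 190.]] [[ 0.915 -0.191  0.357  0.38 ]
 [-0.404 -0.46   0.791 -0.481]
 [ 0.013 -0.867 -0.497  0.467]
 [ 0.     0.     0.     1.   ]]
w 319 270 [0.599 0.138 0.201]
w 319 286 [0.597 0.132 0.204]
w 284 300 [0.587 0.143 0.233]
w 355 300 [0.611 0.132 0.232]
w 290 285 [0.588 0.142 0.218]
w 348 285 [0.61  0.133 0.218]
s 290 190 [0.59  0.118 0.198]
s 281 182 [0.579 0.124 0.21 ]
s 303 182 [0.795 0.596 0.   ]
s 281 175 [0.578 0.121 0.222]
s 303 175 [0.61  0.115 0.22 ]
s 300 178 [0.605 0.114 0.216]
```

```bash
cat > cloud.py <<'E'
from h import *
s=arm.state();p=s['tcp_pos'];R=s['orientation'];print(s['t'],p,s['opening'])
for n in('side','wrist'):
  P,im,d=snap(n);E=np.array(P['extrinsics'])
  v,u=np.nonzero(d>0);q=cv2.undistortPoints(np.c_[u,v].astype(float).reshape(-1,1,2),np.array(P['mtx']),np.array(P['dist_coeffs'])).reshape(-1,2)
  X=(np.c_[q,np.ones(len(q))]*d[v,u][:,None])@E[:3,:3].T+E[:3,3]
  T=(X-p)@R*1000
  m=(abs(T[:,0])<45)&(abs(T[:,1])<30)&(T[:,2]<10)&(T[:,2]>-75)
  T=T[m];print(n)
  for z in range(5,-75,-5):
    k=(T[:,2]<=z)&(T[:,2]>z-5)
    if k.sum(): print(z,k.sum(),'x hist',np.histogram(T[k,0],bins=[-45,-25,-20,-15,-12,-8,0,8,12,15,20,25,45])[0],'y',np.percentile(T[k,1],[5,95]).round(0))
E
python3 cloud.py
```

```text
4.4 [0.59406473 0.12794387 0.17300247] 0.01707046342982782
side
5 22 x hist [ 0  0  0  0  0  9 13  0  0  0  0  0] y [-2.  5.]
0 21 x hist [0 0 0 0 0 8 8 0 0 0 0 5] y [-30.   5.]
-5 24 x hist [ 0  0  0  0  0 10  9  0  0  0  0  5] y [-29.   5.]
-10 22 x hist [0 0 0 0 1 6 8 0 0 0 0 7] y [-29.   8.]
-15 40 x hist [ 0  0  0  0  3 10 15  4  0  0  0  8] y [-29.  11.]
-20 66 x hist [ 0  0  0  0  5 17 20 11  0  0  0 13] y [-29.  12.]
-25 63 x hist [ 0  0  0  0  7 20 22  8  0  0  0  6] y [-27.  10.]
-30 46 x hist [ 0  0  0  0  1 18 25  2  0  0  0  0] y [-3.  7.]
-35 30 x hist [ 0  0  0  6 10  0  0  6  6  2  0  0] y [ 4. 11.]
-40 58 x hist [ 0  2 12  6 10  0  0  6  6 14  2  0] y [ 4. 12.]
-45 57 x hist [ 0  2  9  6 12  0  0  6  6 13  3  0] y [ 1. 11.]
-50 65 x hist [ 0  4 11  6 13  0  0  7  6 14  4  0] y [-2. 12.]
-55 69 x hist [ 0  5 10  8 15  0  0  7  8 12  4  0] y [-3. 12.]
-60 61 x hist [ 0  6  9  6 11  0  0  7  6 11  5  0] y [ 4. 12.]
-65 62 x hist [ 0  6  9  7 12  0  0  5  7  9  7  0] y [ 5. 12.]
-70 62 x hist [ 1  6  7  6 11  0  0 10  5  7  9  0] y [-1. 12.]
wrist
5 27 x hist [ 0  0  0  
[... 174 characters left out ...]
 [  0   0   0   0  21 211 194  69   0   0   0  90] y [-29.   7.]
-30 996 x hist [  0   0   0   0   2 431 517  46   0   0   0   0] y [-8.  6.]
-35 96 x hist [ 0  0  0 11 12 27  1 30 13  2  0  0] y [-11.   9.]
-40 322 x hist [ 0  5 42 25 50 40  0 71 31 40 18  0] y [-11.   7.]
-45 364 x hist [ 0 18 56 27 42 35  0 63 37 48 38  0] y [-11.  -1.]
-50 404 x hist [ 0 20 57 34 50 42  0 77 38 49 37  0] y [-11.   7.]
-55 459 x hist [ 0 20 69 33 59 50  0 86 43 57 42  0] y [-11.   7.]
-60 457 x hist [ 0 22 48 38 63 53  0 92 49 53 39  0] y [-11.   5.]
-65 355 x hist [  0   0   0  47  74  63   0 107  49  15   0   0] y [-11.   6.]
-70 899 x hist [  0   6  21  33 338  45   0 365  54  24   9   4] y [-12.  10.]
```

Both cameras agree that the real fingertips end about 36 mm behind the reported TCP, just above the ball top. I'll open, go 36 mm lower and check again.

>>> arm_command(increments=[[0.6,0,0,0,0],[0.6,0,0,0,0],[0.6,0,0,0,0],[0.6,0,0,8,0],[0.6,0,0,16,0],[0.6,0,0,24,0],[0.6,0,0,30,0],[0.6,0,0,30,0]])

```text
t: 5.3
tcp_pos: [0.5932, 0.128, 0.1414]
orientation: [[0.924, -0.382, 0.002], [-0.382, -0.924, 0.006], [-0.001, -0.006, -1.0]]
force: [-0.1, 0.3, 0.2]
opening: 0.0515
```

```bash
python3 to.py 0.594 0.128 0.137 -22.5; python3 cloud.py
```

```text
t 5.3 p [0.5932 0.128  0.1414] ang -22.47 F [-0.07  0.29  0.15] op 0.0515 zax [ 0.002  0.006 -1.   ]
shift mm [ 0.7 -0.2  4.4] yaw 0.03
5.3 [0.59322003 0.12803292 0.14139322] 0.05149901909747785
side
-5 674 x hist [217  57  51  12   0   3   2   0  11  55  54 212] y [-26.  27.]
-10 29 x hist [10  1  2  2  0  0  0  0  2  1  2  9] y [-22.  28.]
-15 85 x hist [ 0  0  0  0 13 24 26 11 11  0  0  0] y [-10.  27.]
-20 134 x hist [ 0  0  0  0 20 39 39 24 12  0  0  0] y [-10.  27.]
-25 21 x hist [ 0  0  0  0  0  6 15  0  0  0  0  0] y [-1.  4.]
-30 23 x hist [ 0  0  0  0  0  7 16  0  0  0  0  0] y [-1.  5.]
-35 33 x hist [ 8  0  0  0  0  6 11  0  0  0  0  8] y [-29.  11.]
-40 57 x hist [21  0  0  0  0  3  9  0  0  0  0 24] y [-28.  11.]
-45 93 x hist [30  0  0  0  1 12 11  4  0  0  0 35] y [-8. 12.]
-50 116 x hist [34  0  0  0  4 15 16  9  3  0  0 35] y [-27.  12.]
-55 130 x hist [31  0  0  0  4 24 18 11  2  0  0 40] y [-27.  11.]
-60 130 x hist [37  0  0  0  0 24 27  9  0  0  0 33] y [-2. 11.]
-65 67 x hist [29  0  0  0  0  2  1  0  0  0  0 35] y [ 1. 11.]
-70 75 x hist [40  0  0  0  0  0  0 
[... 410 characters left out ...]
0  0] y [-6. -3.]
-30 56 x hist [ 0  0  0  0  0 18 38  0  0  0  0  0] y [-6. -4.]
-35 63 x hist [ 0 32  0  0  0  0  1  0  0  0  0 30] y [-7.  9.]
-40 267 x hist [ 42  92   0   0   0   0   0   0   0   0   0 133] y [-11.   9.]
-45 457 x hist [113 113   0   0   0   3   0   0   0   0   0 228] y [-11.   8.]
-50 759 x hist [139 118   0   0  14  64  89  34  14   0   0 287] y [-12.   7.]
-55 1376 x hist [157 138   0   0  90 236 208 132  40   0   0 375] y [-28.   7.]
-60 2294 x hist [167 163   0   0  12 655 736 226   0   0   0 335] y [-11.   6.]
-65 911 x hist [157 181   0   0   0  56 173   0   0   0   0 344] y [-11.   8.]
-70 688 x hist [142 202   0   0   0   0   0   0   0   0   0 344] y [-11.   8.]
```

The ball is between the fingers. I'll lower 3 mm more and close.

>>> arm_command(increments=[[0.6,1,0,3,0],[0.5,1,0,3,0],[0.4,1,0,3,0],[0.3,1,0,3,0],[0.2,1,0,3,0],[0.2,1,0,3,0],[0.2,1,0,3,0],[0.2,1,0,3,0]])

```text
t: 6.2
tcp_pos: [0.5951, 0.1278, 0.1402]
orientation: [[0.924, -0.382, 0.004], [-0.382, -0.924, 0.006], [0.002, -0.008, -1.0]]
force: [-0.5, 0.0, 5.1]
opening: 0.0211
```

```bash
python3 to.py 0.594 0.128 0.137 -22.5
```

```text
t 6.2 p [0.5951 0.1278 0.1402] ang -22.47 F [-0.51  0.    5.06] op 0.0211 zax [ 0.004  0.006 -1.   ]
shift mm [-1.1  0.2  3.1] yaw 0.03
```

The grip is on the upper half of the ball: the opening is 21 mm and it is pushed up with 5 N. I'll reopen, go 6 mm lower and close again.

>>> arm_command(increments=[[0.4,0,0,0,0],[0.4,0,0,0,0],[0.4,0,0,4,0],[0.4,0,0,7,0],[0.2,0,0,7,0],[0.2,0,0,7,0],[0.2,0,0,7,0],[0.2,0,0,7,0]])

```text
t: 7.0
tcp_pos: [0.5948, 0.1277, 0.1328]
orientation: [[0.924, -0.382, 0.004], [-0.382, -0.924, 0.006], [0.001, -0.007, -1.0]]
force: [0.1, -0.6, -1.0]
opening: 0.0206
```

```bash
python3 to.py 0.594 0.128 0.137 -22.5
```

```text
t 7.0 p [0.5948 0.1277 0.1328] ang -22.47 F [ 0.08 -0.55 -0.99] op 0.0206 zax [ 0.004  0.006 -1.   ]
shift mm [-0.9 -0.  -4.2] yaw 0.03
```

The force is about zero and the grip holds near the equator. Next I'll lift on an arc about the pivot: 40 mm up, 11.6 mm towards the pivot.

>>> arm_command(increments=[[0.1,0,0,0,0],[0.1,0,2,-10,0],[0.1,0,4.8,-20,0],[0.1,0,8,-30,0],[0.1,0,11.6,-40,0],[0.1,0,11.6,-40,0],[0.1,0,11.6,-40,0],[0.1,0,11.6,-40,0]])

```text
t: 7.8
tcp_pos: [0.5903, 0.1169, 0.1726]
orientation: [[0.924, -0.382, 0.004], [-0.382, -0.924, 0.006], [0.001, -0.007, -1.0]]
force: [0.1, 1.3, -1.7]
opening: 0.0216
```

```bash
python3 to.py 0.574 0.0607 0.1728 -30.55; python3 -c "
from h import *
P,im,_=snap('side');Pt,it,_=snap('top')
a=cv2.resize(im[150:330,170:370],None,fx=2,fy=2)
b=cv2.resize(it[180:300,230:430],None,fx=2,fy=2)
b=np.vstack([b,np.zeros((120,400,3),'uint8')])
cv2.imwrite('pics/l1.png',np.hstack([a,b])[:,:,::-1])"
```

```text
t 7.8 p [0.5903 0.1169 0.1726] ang -22.47 F [ 0.08  1.34 -1.74] op 0.0216 zax [ 0.004  0.006 -1.   ]
shift mm [ 6.4 58.2 -0.6] yaw 8.08
```

View pics/l1.png

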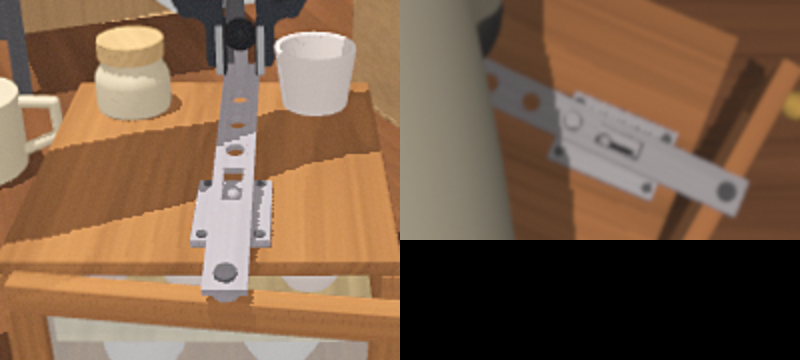

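The bar is lifted with the ball between the fingers, and the pin (side crop (233,192)) is visible well below the bar. Now I'll swing the door.

>>> arm_command(increments=[[0.1,1,10,0,1.4],[0.1,2.1,20,0,2.8],[0.1,3.3,30,0,4.2],[0.1,4.4,40,0,5.6],[0.1,5.5,50,0,7],[0.1,6.4,58,0,8],[0.1,6.4,58,0,8],[0.1,6.4,58,0,8]])

```text
t: 8.7
tcp_pos: [0.5733, 0.0603, 0.1717]
orientation: [[0.862, -0.508, 0.002], [-0.508, -0.862, 0.006], [-0.001, -0.006, -1.0]]
force: [-0.4, -0.1, -2.7]
opening: 0.0214
```

```bash
python3 to.py 0.5799 0.0707 0.1328 -30.55; python3 -c "
from h import *
P,im,_=snap('side');Pt,it,_=snap('top')
cv2.imwrite('pics/side2.png',im[:,:,::-1]);cv2.imwrite('pics/top2.png',it[:,:,::-1])
a=cv2.resize(im[150:350,170:340],None,fx=2.3,fy=2.3,interpolation=2)
b=cv2.resize(it[200:320,270:440],None,fx=2.3,fy=2.3,interpolation=2)
b=np.vstack([b,np.zeros((a.shape[0]-b.shape[0],b.shape[1],3),'uint8')])
cv2.imwrite('pics/l2.png',np.hstack([a,b])[:,:,::-1])"
```

```text
t 8.7 p [0.5733 0.0603 0.1717] ang -30.5 F [-0.39 -0.1  -2.68] op 0.0214 zax [ 0.002  0.006 -1.   ]
shift mm [  0.5 -12.1  39. ] yaw 0.05
```

View pics/l2.png

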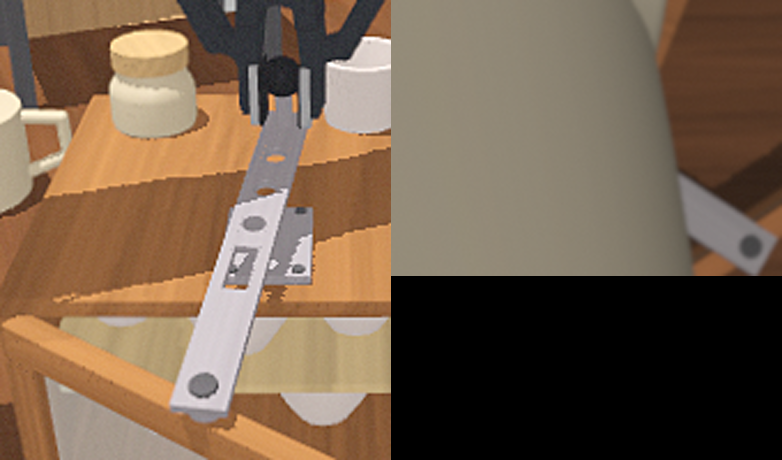

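The door swung out and the bar is over the plate. The pivot bolt is at side crop (203,384) and top crop (359,245). I'll compare the pivot with the target.

```bash
python3 -c "
from h import *
Ps=arm.camera_params('side');Pt=arm.camera_params('top')
def refine(f,u,v,r=7):
  g=cv2.cvtColor(cv2.imread(f),6).astype(int)
  y,x=np.mgrid[v-r:v+r+1,u-r:u+r+1];w=g[y,x]<130
  print(f,w.sum());return (x[w].mean(),y[w].mean())
a=refine('pics/side2.png',258,317);b=refine('pics/top2.png',426,306,5)
print(a,b,ray(Ps,[a],.163),ray(Pt,[b],.163))
s0=refine('pics/side0.png',283,286);print(s0,ray(Ps,[s0],.163))
"
```

```text
pics/side2.png 93
pics/top2.png 115
(np.float64(258.21505376344084), np.float64(317.2043010752688)) (np.float64(426.16521739130434), np.float64(306.0608695652174)) [[ 0.47261205 -0.10690728  0.163     ]] [[ 0.47262554 -0.10601516  0.163     ]]
pics/side0.png 86
(np.float64(282.6162790697674), np.float64(285.9186046511628)) [[ 0.51486337 -0.06282605  0.163     ]]
```

The pivot is within about 1 mm of the target. I'll lower to just above the pin tip.

>>> arm_command(increments=[[0.1,0.1,-2,5,0],[0.1,0.2,-4,10,0],[0.1,0.3,-6,15,0],[0.1,0.3,-7.8,20,0],[0.1,0.3,-7.8,20,0],[0.1,0.3,-7.8,20,0],[0.1,0.3,-7.8,20,0],[0.1,0.3,-7.8,20,0]])

```text
t: 9.6
tcp_pos: [0.5779, 0.0675, 0.152]
orientation: [[0.862, -0.507, 0.003], [-0.507, -0.862, 0.006], [-0.001, -0.007, -1.0]]
force: [-0.5, 0.3, -1.9]
opening: 0.0212
```

```bash
python3 to.py 0.5799 0.0707 0.1328 -30.55; python3 -c "
from h import *
P,im,_=snap('side','side3.png')
cv2.imwrite('pics/l3.png',cv2.resize(im[200:290,240:330],None,fx=6,fy=6,interpolation=2)[:,:,::-1])"
```

```text
t 9.6 p [0.5779 0.0675 0.152 ] ang -30.46 F [-0.45  0.28 -1.92] op 0.0212 zax [ 0.003  0.006 -1.   ]
shift mm [ 0.1 -3.6 19.2] yaw 0.09
```

View pics/l3.png

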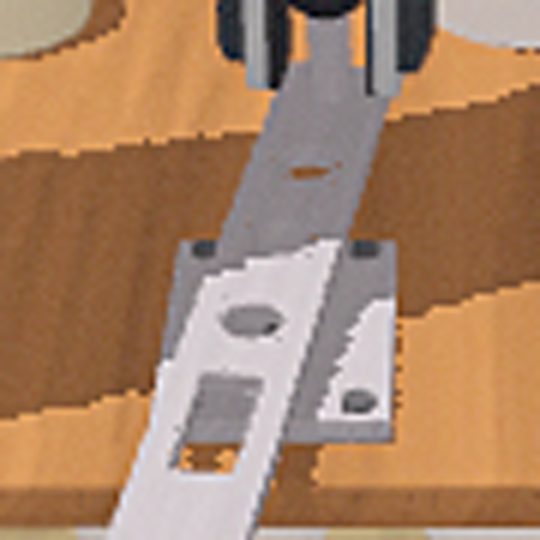

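hole_1 is at (250,320) and hole_3 at (308,172). hole_2 (~(280,240)) merges with the shadow edge, so I'll continue by feel with a small lowering.

>>> arm_command(increments=[[0.1,0,-0.2,1,0],[0.1,0,-0.3,2,0],[0.1,0,-0.4,3,0],[0.1,0,-0.5,4,0],[0.1,0,-0.6,5,0],[0.1,0,-0.8,6,0],[0.1,0,-0.8,6,0],[0.1,0,-0.8,6,0]])

```text
t: 10.45
tcp_pos: [0.5784, 0.0683, 0.146]
orientation: [[0.862, -0.507, 0.003], [-0.507, -0.862, 0.006], [-0.001, -0.007, -1.0]]
force: [0.1, 2.5, -1.0]
opening: 0.0215
```

```bash
python3 to.py 0.5799 0.0707 0.1328 -30.55
```

```text
t 10.45 p [0.5784 0.0683 0.146 ] ang -30.45 F [ 0.1   2.48 -1.01] op 0.0215 zax [ 0.003  0.006 -1.   ]
shift mm [ 0.1 -2.8 13.2] yaw 0.1
```

No upward resistance so far. I'll continue gently.

>>> arm_command(increments=[[0.1,0,-0.2,1,0],[0.1,0,-0.4,2,0],[0.1,0,-0.7,3,0],[0.1,0,-0.9,4,0],[0.1,0,-0.9,4,0],[0.1,0,-0.9,4,0],[0.1,0,-0.9,4,0],[0.1,0,-0.9,4,0]])

```text
t: 11.25
tcp_pos: [0.5788, 0.069, 0.142]
orientation: [[0.862, -0.507, 0.003], [-0.507, -0.862, 0.006], [-0.001, -0.007, -1.0]]
force: [-0.2, 0.3, -1.3]
opening: 0.0209
```

```bash
python3 to.py 0.5799 0.0707 0.1328 -30.55
```

```text
t 11.25 p [0.5788 0.069  0.142 ] ang -30.46 F [-0.2   0.35 -1.27] op 0.0209 zax [ 0.003  0.006 -1.   ]
shift mm [ 0.1 -2.   9.2] yaw 0.09
```

Rise is 9 mm, so the hole is about 6.5 mm above the plate, below the tip height, with no reaction: the pin is in the hole. I'll continue down.

>>> arm_command(increments=[[0.1,0,-0.2,1,0],[0.1,0,-0.5,2,0],[0.1,0,-0.8,3.5,0],[0.1,0,-1.1,5,0],[0.1,0,-1.4,6.5,0],[0.1,0,-1.7,8,0],[0.1,0,-1.7,8,0],[0.1,0,-1.7,8,0]])

```text
t: 12.05
tcp_pos: [0.5796, 0.0705, 0.134]
orientation: [[0.862, -0.507, 0.003], [-0.507, -0.862, 0.006], [-0.001, -0.006, -1.0]]
force: [-0.3, 1.3, -0.7]
opening: 0.0206
```

```bash
python3 to.py 0.5799 0.0707 0.1328 -30.55
```

```text
t 12.05 p [0.5796 0.0705 0.134 ] ang -30.46 F [-0.33  1.28 -0.74] op 0.0206 zax [ 0.003  0.006 -1.   ]
shift mm [ 0.1 -0.3  1.2] yaw 0.09
```

Nearly flat. Release and retreat up.

>>> arm_command(increments=[[0.35,0,0,0,0],[0.6,0,0,0,0],[0.6,0,0,0,0],[0.6,0,0,0,0],[0.6,0,0,-20,0],[0.6,0,0,-50,0],[0.6,0,0,-90,0],[0.6,0,0,-130,0]])

```text
t: 12.85
tcp_pos: [0.5788, 0.0697, 0.2651]
orientation: [[0.862, -0.507, 0.002], [-0.507, -0.862, 0.006], [-0.002, -0.006, -1.0]]
force: [1.0, 0.1, -0.1]
opening: 0.0511
```

>>> arm_command(increments=[[0.6,0,30,-30,0],[0.6,0,70,-40,0],[0.6,0,115,-40,0],[0.6,0,160,-40,0],[0.6,0,200,-40,0],[0.6,0,230,-40,0],[0.6,0,230,-40,0],[0.6,0,230,-40,0]])

```text
t: 13.65
tcp_pos: [0.462, -0.1293, 0.304]
orientation: [[0.861, -0.509, 0.002], [-0.509, -0.861, 0.006], [-0.001, -0.006, -1.0]]
force: [-0.0, -0.5, -0.2]
opening: 0.051
```

```bash
python3 -c "
from h import *
s=arm.state();print(s['t'],s['tcp_pos'],s['force'],abs(s['dq']).max())
P,im,_=snap('side','side4.png');Pt,it,_=snap('top','top4.png')
a=cv2.resize(im[150:350,170:370],None,fx=2,fy=2,interpolation=2)
b=cv2.resize(it[160:300,230:430],None,fx=2,fy=2,interpolation=2)
b=np.vstack([b,np.zeros((120,400,3),'uint8')])
cv2.imwrite('pics/f1.png',np.hstack([a,b])[:,:,::-1])"
```

```text
13.65 [ 0.46200045 -0.1293421   0.30401914] [-0.03049502 -0.5407582  -0.19665606] 1.8334662902863839
```

View pics/f1.png

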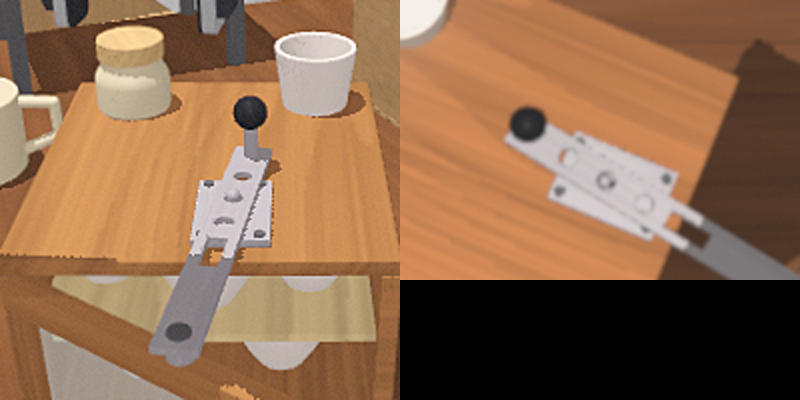

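The final view shows the pin tip in the middle hole (side crop (232,196), top crop (605,181)), the knob upright and free, and the jar and cup in place. One quick check on height and position, then I'll hand in.

```bash
python3 -c "
from h import *
P=arm.camera_params('top')
print('hole2 vs mark',ray(P,[(230+205.5/2,160+181/2)],.163)[0,:2]-np.array([.54455,.01387]))
Ps,im,d=snap('side')
E=np.array(Ps['extrinsics'])
for n,(u,v) in {'end':(248/2+170,160/2+150),'near h2/h1':(228/2+170,209/2+150),'door side':(205/2+170,275/2+150)}.items():
  u,v=int(u),int(v);q=cv2.undistortPoints(np.array([[[u,v]]],float),np.array(Ps['mtx']),np.array(Ps['dist_coeffs']))[0,0]
  print(n,(E[:3,:3]@(np.median(d[v-1:v+2,u-1:u+2])*np.array([*q,1]))+E[:3,3]).round(4))
print('old/new diff cup,jar,brush', [np.abs(im[y:y+40,x:x+30].astype(int)-cv2.imread('pics/side0.png')[y:y+40,x:x+30,::-1]).mean().round(1) for x,y in((315,165),(222,165),(376,250))])
arm.sign_off()"
```

```text
hole2 vs mark [0.00124687 0.00461519]
end [0.5755 0.0629 0.1615]
near h2/h1 [0.5407 0.0062 0.1615]
door side [ 0.5036 -0.058   0.1614]
old/new diff cup,jar,brush [np.float64(7.6), np.float64(7.4), np.float64(7.1)]
the job is handed in; nothing more can be done
```

The middle hole is over the pin, the bar lies flat, the gripper has let go, and the job is handed in at about 14 s of the 45 s allowed. No verdict came back.

I gripped the knob, lifted the bar on an arc, swung the door open to about 0.59 rad (computed from the pin position, not read back) and lowered the bar by feel.

**Grip fault:** the real fingertips ended about 36 mm behind the reported TCP in both camera views. The first close missed the ball, and the second caught it too high and pushed down on it with about 5 N. I corrected the height and regripped.

**Last checks:**
- **Pin:** the tip shows in the middle hole from both cameras, with the hole centre about 5 mm from the mark along the line of adjustment and under 1 mm across it.
- **Bar:** its top face is level at 161.4–161.5 mm at three points along its length; 161 mm means fully down.
- **Forces:** wrist forces read at the end of each move stayed under 3 N during lifting and lowering.
- **Cup, jar and brush:** the cup and jar look unmoved, and small picture differences (about 7 of 255) give no sign that they or the brush moved. The brush was not viewed close up.

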